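# Find the end stop of a height screw, wind it exactly three turns and clamp it

### The arm

A 6-joint arm with a two-finger parallel gripper is mounted at the origin on a cart in front of the work surface, level with it; the furniture and walls round the work are solid. World frame = base frame: x ahead of the robot, y to its left, z up, the work surface at z = 0. Lengths are in mm, angles in degrees, forces in N, time in s.
With the tool pointing down it reaches from about 350 to 850 mm from the base axis. Payload 8.1 kg.
Tool frame: the origin (TCP) lies at the very end of the fingers, on their centre line; the grasp point (between the pads) lies 19 mm behind it (r.grip_point_offset is the distance from the TCP to the grasp point, in mm); z points along the fingers, y is the line along which they close (so a half turn about z gives the same grasp; the last joint's range is limited). The gripper opens to 85 mm and grips with 20 to 120 N. Pads are 22 mm wide; open, the fingers measure 114 mm over their backs; the gripper's body (76 mm by 85 mm) begins 54 mm behind the grasp point. The pads swing forward as they close: fully open they stand 13 mm farther back than shut.
Start: joints at [-81.555, 7.471, 85.268, -0, 87.261, -4.893], TCP at [138.442, -583.814, 231.292] pointing down, gripper open.
Joint ranges: [-169.43, 169.43], [-51.17, 129.36], [1.28, 143.12], [-76.62, 256.62], [0, 156.53], [-152.29, 152.29]. Speed limits (degrees/s): [136.94, 136.94, 159.86, 180, 180, 180].

### API

Orientations are given as [roll, pitch, yaw] about the fixed x, y, z axes, in that order (R = Rz(yaw) Ry(pitch) Rx(roll)).
In Python, from bench import status, eyes, r gives the robot as it stands.
- The arm moves only by the shell command python3 -m handwheel 'ROWS' [FORCE]. ROWS is a JSON object whose one key "series" holds a list that holds one entry, the list of rows, each a list of 7 numbers: the shift along the tool's x, y, z in cm, then the turn, a rotation vector about the tool's x, y, z in rad, then the opening, from 0 (shut) to 1 (fully open). In form: {"series": [[[tx, ty, tz, rx, ry, rz, claw], ...]]}. A call has 1 to 12 rows; each row is the pose to reach, as a shift and turn from the pose commanded when the call began, along the tool's axes at that moment; what a row does not reach only later rows make up. A row lasts 1/8 s, in which the tool goes at most 62.5 mm and 10.7 degrees, less where a joint would pass 70% of its speed; a pose out of reach is approached as far as the arm can. A call with a gripper value outside its range is refused whole. The fingers move at their own pace and stop on an object; FORCE is the grip in N (left out, the last holds). Time passes only in rows, so rows that repeat a pose let the fingers close. It gives the time, the measured TCP pose, the force, the opening and the grip force at its end, in the units of the state.
- status.sense(): the state, without advancing time (a new reading comes with each control period).
- eyes.snapshot(name): name is "scene" or "side" or "wrist"; returns a dict with "img" (480x640x3 uint8, red, green, blue), "mtx" (3x3 intrinsics, pixels), "k1" (the pictures are not rectified: a ray, as slopes to the right and down, at radius r is drawn at 1 + k1 r^2 times it, then the intrinsics apply), "R" (3x3) and "t" (3): a world point X has camera coordinates R X + t. Camera axes: x right, y down, z forward; pixel columns grow to the right and rows downward; lengths in mm; the calibration is good to about 2 mm. A picture is of the moment at which its call begins. There is no depth.
- r.hand_in(): hands the job in; it is judged then, once.
The state is a dict: "time": time; "joint_pos": joint angles; "qd": joint speeds; "joint_efforts": joint torques, N m; "tool_pos": TCP position; "tcp_rot": TCP orientation; "ft_force": force on the tool from outside, world axes, zero at the start; "wrist_torque": the same for the moment, N m; "finger_gap": finger opening in mm; "grip_force": force on a finger pad.
Only numpy, scipy, OpenCV 4.12 (cv2) and the standard library are available. Lean on these libraries where they do the work, as an engineer would, in place of code of your own. Each camera call takes 0.05 s, during which the arm holds its last target. There are 200 camera calls.

### The job

Set the height of the small grey marking stand: take the black knob of its crank and wind anticlockwise (seen from above) until you feel the screw come gently up against its end stop, then wind exactly three full turns clockwise from that stop and let go; there is no dial, and forcing the crank makes its overload clutch slip, which must not happen. Then pull the clamp lever fully over to its other end, towards the robot, and leave everything else on the table where it is.

Things in the scene. Friction and masses are not known exactly. Their poses are not given: they have to be found in the camera images.
- stand: marking stand, bolted down: base plate 116 (x) x 300 (y) x 12 mm, y -160 to +140; grey gearbox 96 x 86 mm, top 48 mm up, crank on top; steel rest plate at y +94; clamp lever at y -120. Origin on the crank axis at table height, z up, x away from the robot; yaw within 0.3 rad. The end stop is inside, unseen, less than one turn anticlockwise of the start, at another crank angle every time.
- crank_axis (a point): point on the vertical crank axis at the height of knob_mid: x 0, y 0, z 90.5 mm in the stand's frame. Fixed. Seen from above, anticlockwise winds towards the end stop and clockwise away from it (rest plate rises); about 9 turns are free.
- knob_mid (a point): grip point on the axis of the crank's upright round black knob, 26 mm above its foot: 21 mm across, 44 mm tall (z 64.5 to 108.5 mm), spins freely on its pin, so the hand need not turn. Runs in a level circle of radius 45 mm about crank_axis. Crank arm under it: top at z 64 mm; hub at the axis 28 mm across, top at z 70 mm. Winding takes about 4 N at the knob.
- clutch (a joint): slip of the overload clutch between crank arm and screw, rad: 0 at the start and as long as it holds, whatever the crank angle (it does not count turns). It slips when the knob is pushed along its circle with more than about 22 N (1 N m) against the end stop; in normal winding it never does. It must stay within 0.1 rad of 0.
- table_top (a point): middle of the top face of the steel rest plate, 76 x 56 mm, at y +94 mm in the stand's frame. The screw lifts it 1.5 mm per clockwise turn: z 42.0 mm in the stand's frame at the end stop, 46.5 mm three turns from it. Too little to count turns by eye; there is no scale.
- clamp (a joint): clamp lever of the stand, rad: starts at 0 to 0.15, leaning away from the robot (+x of the stand); 1.0 is fully over, leaning towards the robot, against its stop. Pivots about the stand's y axis at x 0, y -120, z 34 mm; upright at 0.5. Moves with about 1 N at the ball and stays where it is left. Needs a push on its far side towards the robot.
- clamp_tip (a point): centre of the ball (26 mm across) on the end of the clamp lever, 70 mm from the pivot on a rod 10 mm thick. In the stand's frame: x +34, y -120, z 95 mm at 0; z 104 mm upright; x -34, z 95 mm fully over.
- punch_block: bystander: brass block with letter punches, 63 x 104 x 46 mm, close left of the stand (a twin stands at the far left corner of the table); origin at the centre of its underside
- screw_jar: bystander: glass jar of screws with tin lid, 58 mm across, 78 mm tall, right of the stand beyond the clamp lever (a twin stands at the far left corner); origin at the centre of its underside
- tape_measure: bystander: tape measure, 76 x 64 x 31 mm, lying at the right; origin at the centre of its underside
- spanner: bystander: small combination spanner, 162 x 22 x 6 mm, lying in front of the stand; origin at the centre of its underside
- punch: bystander: single square letter punch, 66 x 8 x 8 mm, lying in front of the stand; origin at the centre of its underside
- screwdriver: bystander: slotted screwdriver, 185 x 27 x 28 mm, lying left of the punch block; origin at the centre of its underside

How it is judged (in metres and radians):
On the way, in this order (a step that is already met when the one before it is completed fails the run):
1. the crank is wound back to its end stop (within about 10 degrees) (z of table_top in the frame of stand below 0.04204 m), for 0.2 s.
2. the screw is wound exactly three turns clockwise from the end stop (within about 29 degrees of crank angle) (z of table_top in the frame of stand between 0.04638 and 0.04662 m), for 0.4 s.
3. the clamp lever is pulled fully over (value of joint clamp above 0.9 rad), for 0.2 s.
At the end, for the whole second after the job is handed in: the screw stands three turns from its end stop (rest plate 4.5 mm up, within 0.12 mm, which is 29 degrees of crank angle) and the clamp lever is fully over (beyond 0.9 of 1.0 rad) and at rest (all of step 2 and value of joint clamp above 0.9 rad and velocity of joint clamp below 0.05 rad/s); the robot touches nothing.
It fails at once if the crank is forced so that its overload clutch slips by more than 0.1 rad (value of joint clutch above 0.1 rad or value of joint clutch below -0.1 rad).
It fails at once if a bystander is moved by more than 25 mm (distance of any of punch_block, screw_jar, tape_measure, spanner, punch, screwdriver from where it was at the start of the episode above 0.025 m).
It also fails if it takes over 72 s, if anything falls off the work surface, if the arm or the gripper's body presses on something with over 40 N, if the wrist force passes 120 N, or if a joint passes its speed limit or range.

## Working session

There is one attempt and no reset: what is moved stays moved. The work goes in short steps, Python scripts to look and compute and a shell command to move; the robot and the scene stay as the last step left them, time stands still between calls to the robot, and variables do not carry over. Pictures are saved under pics/ and viewed, at most 12 in all, crops included, and the job is handed in when it is done.

```bash
ls; mkdir -p pics
python3 - <<'E'
from bench import status, eyes, r
import cv2,pickle
print(status.sense())
d={}
for n in ("scene","side","wrist"):
    s=eyes.snapshot(n); d[n]=s; cv2.imwrite(f"pics/{n}0.png",s["img"][:,:,::-1])
    print(n,s["mtx"],s["k1"],s["R"],s["t"])
pickle.dump(d,open("snap0.pkl","wb"))
E
```

```text
pics
{'time': 0.0, 'joint_pos': array([-8.15549233e+01,  7.51309488e+00,  8.53293268e+01,  1.29593927e-03,
        8.72614126e+01, -4.89380358e+00]), 'qd': array([-0.09563902,  0.12368031,  0.04361064,  0.21403692,  0.04593343,
       -0.09588277]), 'joint_efforts': array([-2.02347219e-03, -5.69405222e+01, -5.00556493e+01, -2.65747585e-04,
        1.49505632e-02,  2.24196776e-05]), 'tool_pos': array([ 138.36797974, -583.26760906,  230.2649616 ]), 'tcp_rot': array([-1.79896655e+02, -1.01476341e-02,  1.33388080e+01]), 'ft_force': array([0.75787604, 0.20157668, 0.69849104]), 'wrist_torque': array([ 0.00537048,  0.02642593, -0.03938254]), 'grip_force': 0.0, 'finger_gap': 85.43042999161852}
scene [[472.31522485   0.         312.93774591]
 [  0.         472.31522485 237.07160794]
 [  0.           0.           1.        ]] -0.047225394801000936 [[-0.59613112 -0.80277536  0.01339436]
 [-0.43563023  0.30939005 -0.84528344]
 [ 0.67442863 -0.50973476 -0.53415026]] [367.26023875 276.74130033 702.51702074]
side [[472.70228437   0.         310.40332397]
 [  0.         472.70228437 233.32029076]
 [  0.           0.           1.        ]] -0.021559398668565793 [[-0.99857942  0.04851191 -0.02203942]
 [ 0.03797778  0.3578729  -0.93299768]
 [-0.03737419 -0.93250929 -0.35920689]] [ 545.26312616   53.90010666 1365.11561843]
wrist [[375.36689521   0.         316.64919518]
 [  0.         375.36689521 236.51802008]
 [  0.           0.           1.        ]] -0.05812514697073084 [[ 0.23036254 -0.97310353 -0.0016175 ]
 [-0.9249267  -0.21947358  0.31038999]
 [-0.30239659 -0.07000616 -0.95060793]] [-598.20192148  -39.03445389  380.8981139 ]
```

View pics/scene0.png

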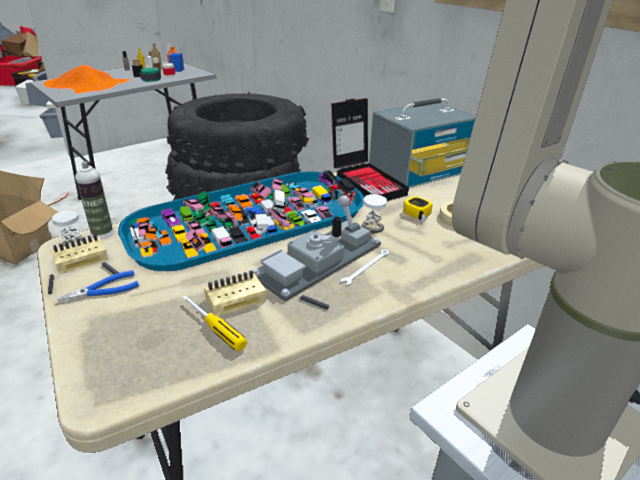

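View pics/side0.png

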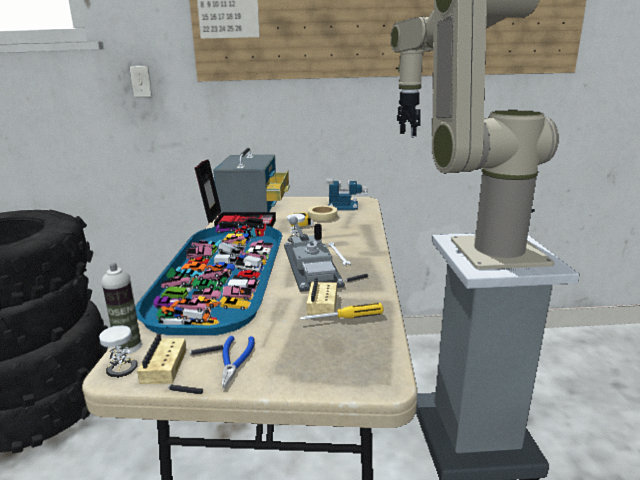

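The scene view shows the stand around (320,255), with the black knob near (337,228) and the clamp ball near (342,199). In the side view the knob is near (318,231). I'll enlarge both.

Run:
```python
import cv2,pickle,numpy as np
d=pickle.load(open("snap0.pkl","rb"))
a=d["scene"]["img"][180:310,245:395,::-1]; b=d["side"]["img"][200:300,270:370,::-1]
A=cv2.resize(a,(450,390),interpolation=cv2.INTER_CUBIC);B=cv2.resize(b,(350,350),interpolation=cv2.INTER_CUBIC)
o=np.zeros((390,800,3),np.uint8);o[:,:450]=A;o[:350,450:]=B
cv2.imwrite("pics/crop0.png",o)
```

```text
(no output)
```

View pics/crop0.png

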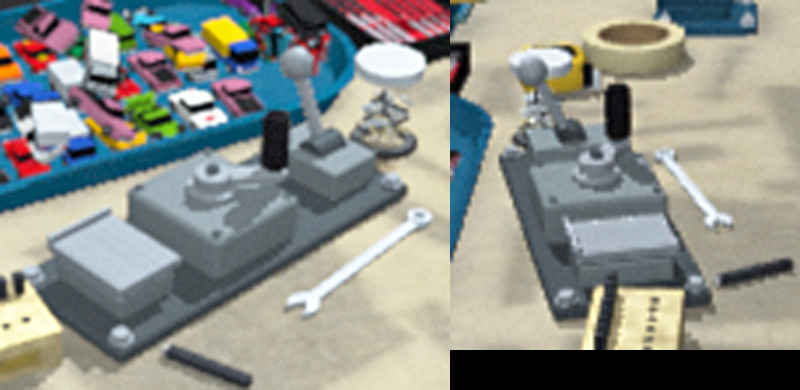

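```bash
cat > h.py <<'E'
import numpy as np,cv2
def ray(s,p):
    k=np.array([s["k1"],0,0,0]); 
    # drawn = u*(1+k1 r^2)
    u=cv2.undistortPoints(np.array([[p]],float),s["mtx"],k)[0,0]
    R=np.array(s["R"]);c=-R.T@np.array(s["t"]);d=R.T@np.array([u[0],u[1],1]);return c,d/np.linalg.norm(d)
def plane(s,p,z):
    c,d=ray(s,p);return c+d*(z-c[2])/d[2]
def tri(obs):
    A=0;b=0
    for s,p in obs:
        c,d=ray(s,p);P=np.eye(3)-np.outer(d,d);A=A+P;b=b+P@c
    X=np.linalg.solve(A,b)
    return X,[round(float(np.linalg.norm((np.eye(3)-np.outer(d,d))@(X-c))),1) for c,d in (ray(s,p) for s,p in obs)]
def proj(s,X):
    x=np.array(s["R"])@X+s["t"];u=x[:2]/x[2];u=u*(1+s["k1"]*(u@u));return s["mtx"][:2,:2]@u+s["mtx"][:2,2]
E
python3 - <<'E'
import pickle;from h import *
np.set_printoptions(precision=1,suppress=True)
d=pickle.load(open("snap0.pkl","rb"));S,D=d["scene"],d["side"]
for n,a,b,z in (("knob",(336.7,227),(318,232),86.5),("ball",(344,200.7),(293.1,219.4),95),("hub",(315.7,236.2),(312,246.5),70)):
    print(n,*tri([(S,a),(D,b)]),plane(S,a,z),plane(D,b,z))
f=lambda x,y:(245+x/3,180+y/3); g=lambda x,y:(270+(x-450)/3.5,200+y/3.5)
for n,a,b in (("bNL",f(120,333),g(698,293)),("bFL",f(35,272),g(568,298)),("bNR",f(394,181),None)):
    print(n,plane(S,a,16),plane(D,b,16) if b else '')
E
```

```text
knob [523.4   7.2  85.7] [0.0, 0.0] [522.3   8.1  86.5] [523.6   9.1  86.5]
ball [590.5 -68.2  98. ] [1.0, 1.0] [593.2 -70.6  95. ] [590.8 -79.4  95. ]
hub [544.   47.5  63. ] [3.1, 3.1] [539.6  50.6  70. ] [543.7  71.8  70. ]
bNL [480.4 169.7  16. ] [479.5 187.8  16. ]
bFL [571.  180.4  16. ] [571.3 187.   16. ]
bNR [ 512.  -105.4   16. ]
```

```bash
cat >> h.py <<'E'
from scipy.spatial.transform import Rotation as Ro
def rt(st): return Ro.from_euler('xyz',st["tcp_rot"],degrees=True).as_matrix()
def mv(st,target,yaw=None):
    "shift in cm along tool axes, and rz to reach yaw"
    R=rt(st);s=R.T@(np.array(target)-st["tool_pos"])/10
    rz=0 if yaw is None else -np.radians((yaw-st["tcp_rot"][2]+180)%360-180)
    return s.round(3),round(float(rz),3)
E
python3 - <<'E'
import pickle;from h import *;from bench import status
np.set_printoptions(precision=2,suppress=True)
s=pickle.load(open("snap0.pkl","rb"))["wrist"];st=status.sense();R=rt(st)
c=-s["R"].T@s["t"];print(R.T@(c-st["tool_pos"]),R.T@s["R"].T)
print(mv(st,(525,0,300),96.6))
E
```

```text
[  80.89   -0.94 -142.77] [[-0.   -0.95 -0.31]
 [ 1.   -0.   -0.  ]
 [ 0.   -0.31  0.95]]
(array([ 51.08, -47.86,  -6.88]), -1.453)
```

```bash
python3 -m handwheel '{"series": [[[0,0,-3,0,0,0,1],[4,-4,-7,0,0,-0.1,1],[8,-8,-7,0,0,-0.25,1],[12,-12,-7,0,0,-0.4,1],[16.5,-16,-7,0,0,-0.55,1],[21,-20,-7,0,0,-0.7,1],[25.5,-24,-7,0,0,-0.85,1],[30,-28,-7,0,0,-1,1],[34.5,-32,-7,0,0,-1.15,1],[39,-36,-7,0,0,-1.3,1],[43,-40,-7,0,0,-1.4,1],[47,-44,-7,0,0,-1.453,1]]]}'
python3 -m handwheel '{"series": [[[2.6,5,0,0,0,0,1],[2.6,5,0,0,0,0,1],[2.6,5,0,0,0,0,1],[2.6,5,0,0,0,0,1]]]}'
python3 - <<'E'
import cv2,pickle;from h import *;from bench import status,eyes
np.set_printoptions(precision=2,suppress=True)
st=status.sense();print(st["time"],st["tool_pos"],st["tcp_rot"],st["ft_force"])
s=eyes.snapshot("wrist");pickle.dump((s,st),open("snap1.pkl","wb"));cv2.imwrite("pics/w1.png",s["img"][:,:,::-1])
E
```

```text
time: 1.65
tool_pos: [494.9, -45.4, 301.1]
tcp_rot: [-180.0, 0.0, 96.7]
ft_force: [0.5, -0.4, 0.8]
finger_gap: 85.7
grip_force: 0.0
time: 2.15
tool_pos: [540.4, -16.5, 301.8]
tcp_rot: [180.0, 0.0, 96.5]
ft_force: [-0.2, -0.3, 1.0]
finger_gap: 85.3
grip_force: 0.0
2.15 [540.43 -16.52 301.77] [179.97   0.02  96.52] [-0.16 -0.27  0.96]
```

View pics/w1.png

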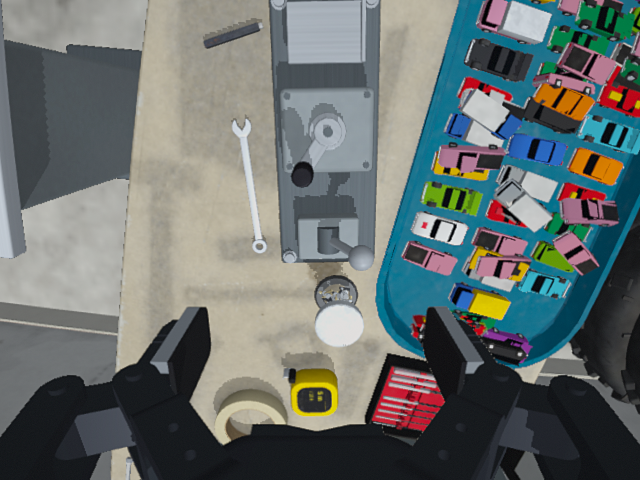

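Wrist view: hub at (328,130), knob top about (302,174), clamp ball at (361,257), and the jar lid at (339,325), just beyond the lever. I'll refine these with masks.

```bash
python3 - <<'E'
import cv2,pickle;from h import *
np.set_printoptions(precision=1,suppress=True)
s,st=pickle.load(open("snap1.pkl","rb"));d=pickle.load(open("snap0.pkl","rb"));S,D=d["scene"],d["side"]
im=s["img"];g=im.max(2)
m=(g[150:200,280:325]<45).astype(np.uint8)
n,l,stt,ce=cv2.connectedComponentsWithStats(m);k=1+np.argmax(stt[1:,4]);print("knob",stt[k]+[280,150,0,0,0],ce[k]+[280,150])
kc=ce[k]+[280,150]
h=cv2.HoughCircles(cv2.cvtColor(im,cv2.COLOR_RGB2GRAY)[100:280,280:390],cv2.HOUGH_GRADIENT,1,15,param1=120,param2=14,minRadius=8,maxRadius=20)
print(None if h is None else (h[0][:8]+[280,100,0]))
print("knob z86.5",plane(s,kc,86.5)); print("tri",tri([(S,(336.7,227)),(D,(318,232)),(s,kc)]))
print("hub",plane(s,(328,130),70),tri([(S,(315.7,236.2)),(D,(312,246.5)),(s,(328,130))]))
print("ball",plane(s,(361,257),95),tri([(S,(344,200.7)),(D,(293.1,219.4)),(s,(361,257))]))
a,b=plane(s,(285,97),48),plane(s,(368,93),48);c,e=plane(s,(289,167),48),plane(s,(368,164),48);print(a,b,c,e,(a+b+c+e)/4)
E
python3 - <<'E'
import cv2
im=cv2.imread('pics/w1.png')[80:280,260:390];cv2.imwrite('pics/w1c.png',cv2.resize(im,None,fx=3,fy=3,interpolation=cv2.INTER_CUBIC))
E
```

```text
knob [291 162  22  24 175] [302.5 169.8]
[[360.5 257.5  13.7]
 [326.5 130.5  17.2]
 [299.5 174.5  13.8]]
knob z86.5 [524.9  12.   86.5]
tri (array([523.5,  10.1,  86.6]), [2.3, 0.2, 2.4])
hub [545.1  50.7  70. ] (array([544.2,  49.2,  63.6]), [3.5, 3.1, 1.7])
ball [592.  -66.4  95. ] (array([590.5, -66.3,  98.5]), [1.6, 1.1, 1.5])
[499.3  76.9  48. ] [581.2  90.1  48. ] [509.8   7.8  48. ] [591.8  20.4  48. ] [545.5  48.8  48. ]
```

View pics/w1c.png

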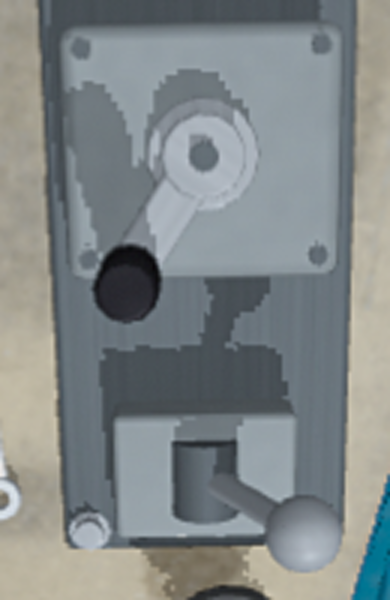

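Run:
```python
import pickle;from h import *
np.set_printoptions(precision=1,suppress=True)
s,st=pickle.load(open("snap1.pkl","rb"))
P=[plane(s,(260+x/3,80+y/3),z) for x,y,z in ((80,47,48),(321,43,48),(89,259,48),(318,254,48))]
print(*P,sum(P)/4)
v=(P[1]-P[0]+P[3]-P[2]);w=(P[0]-P[2]+P[1]-P[3]);print(np.degrees(np.arctan2(v[1],v[0])),np.degrees(np.arctan2(-w[0],w[1])))
k=plane(s,(302.3,175.3),108.5);hub=plane(s,(327.7,130.7),72);print(k,hub,np.linalg.norm((k-hub)[:2]),np.linalg.norm((k-sum(P)/4)[:2]))
st["tool_pos"]
print(mv(st,(524,10.5,120),98.6))
```

```text
[500.9  78.3  48. ] [580.4  88.8  48. ] [510.4   8.6  48. ] [589.8  19.4  48. ] [545.4  48.8  48. ]
7.62183970534339 7.784418074619562
[525.7  10.4 108.5] [544.9  50.1  72. ] 44.06904259091915 43.17589805343365
(array([ 2.9, -1.3, 18.2]), -0.036)
```

```bash
python3 -m handwheel '{"series": [[[2.75,-1.25,0,0,0,-0.02,1],[2.75,-1.25,5,0,0,-0.02,1],[2.75,-1.25,10,0,0,-0.02,1],[2.75,-1.25,14,0,0,-0.02,1],[2.75,-1.25,17,0,0,-0.02,1],[2.75,-1.25,17,0,0,-0.02,1],[2.75,-1.25,17,0,0,-0.02,1],[2.75,-1.25,17,0,0,-0.02,1]]]}'
python3 - <<'E'
from h import *;from bench import status,eyes
import cv2
st=status.sense();print(st["time"],st["tool_pos"],mv(st,(525,9.5,74),97.7))
cv2.imwrite("pics/w2.png",eyes.snapshot("wrist")["img"][:,:,::-1])
E
```

```text
time: 3.2
tool_pos: [526.8, 9.9, 133.7]
tcp_rot: [179.8, 0.0, 97.7]
ft_force: [0.8, -0.1, 0.2]
finger_gap: 84.8
grip_force: 0.0
3.2 [526.77318012   9.88701954 133.65814299] (array([-0.01 , -0.203,  5.965]), 0.0)
```

View pics/w2.png

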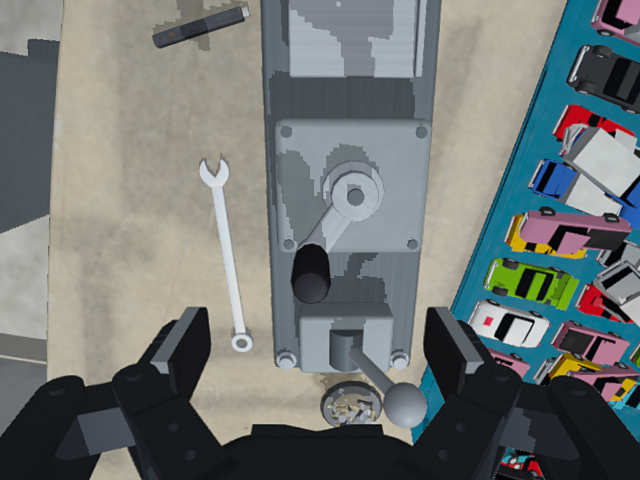

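```bash
python3 -m handwheel '{"series": [[[0,-0.2,2,0,0,0,1],[0,-0.2,4,0,0,0,1],[0,-0.2,5.2,0,0,0,1],[0,-0.2,5.8,0,0,0,1],[0,-0.2,5.8,0,0,0,0.7],[0,-0.2,5.8,0,0,0,0.5],[0,-0.2,5.8,0,0,0,0.35],[0,-0.2,5.8,0,0,0,0.3],[0,-0.2,5.8,0,0,0,0.2],[0,-0.2,5.8,0,0,0,0.2],[0,-0.2,5.8,0,0,0,0.2]]]}' 20
python3 - <<'E'
from bench import status,eyes
import cv2
cv2.imwrite("pics/w3.png",eyes.snapshot("wrist")["img"][:,:,::-1])
E
```

```text
time: 4.62
tool_pos: [523.6, 9.9, 73.6]
tcp_rot: [180.0, 0.0, 97.7]
ft_force: [0.1, -0.5, 3.0]
finger_gap: 20.4
grip_force: 23.0
```

View pics/w3.png

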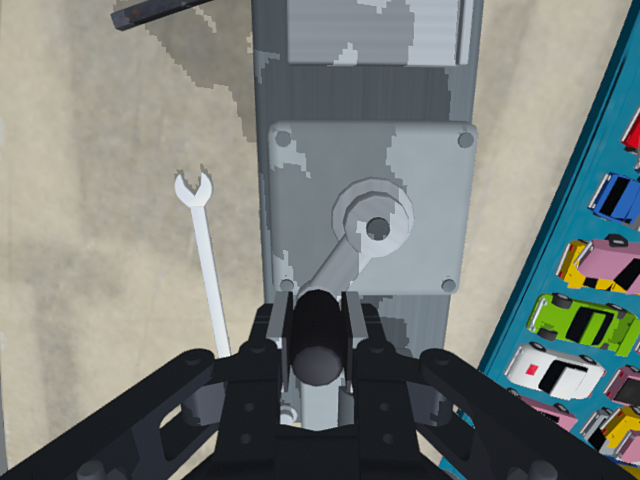

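The knob is held between the pads at (318,345), with the arm and hub visible. Next I'll measure stiffness with a harmless radial push.

```bash
python3 -m handwheel '{"series": [[[-0.08,-0.06,0,0,0,0,0.2],[-0.08,-0.06,0,0,0,0,0.2],[-0.08,-0.06,0,0,0,0,0.2]]]}'
python3 -m handwheel '{"series": [[[-0.08,-0.06,0,0,0,0,0.2],[-0.08,-0.06,0,0,0,0,0.2],[-0.08,-0.06,0,0,0,0,0.2]]]}'
python3 -m handwheel '{"series": [[[0.16,0.12,0,0,0,0,0.2],[0.16,0.12,0,0,0,0,0.2],[0.16,0.12,0,0,0,0,0.2]]]}'
```

```text
time: 5.05
tool_pos: [523.4, 9.6, 73.4]
tcp_rot: [179.9, -0.0, 97.7]
ft_force: [3.9, 3.5, -0.3]
finger_gap: 20.5
grip_force: 22.8
time: 5.42
tool_pos: [523.3, 9.3, 73.4]
tcp_rot: [179.9, -0.1, 97.7]
ft_force: [6.2, 7.4, -2.8]
finger_gap: 20.5
grip_force: 22.6
time: 5.8
tool_pos: [523.5, 9.7, 73.5]
tcp_rot: [180.0, 0.0, 97.7]
ft_force: [1.5, 0.4, 3.3]
finger_gap: 20.1
grip_force: 23.1
```

The arm is soft, about 5 N/mm. I'll wind in 3° steps with a force check after each one, so the chain stops itself.

```bash
cat > chk.py <<'E'
import sys;from h import *;from bench import status
st=status.sense();A=np.array([545.2,49.4]);p=st["tool_pos"][:2]-A;r=np.linalg.norm(p);u=p/r;t=np.array([-u[1],u[0]]);f=st["ft_force"][:2]
lim=float(sys.argv[1]) if len(sys.argv)>1 else 7
a=np.degrees(np.arctan2(p[1],p[0]))-7.7
print(f'{st["time"]:.2f} a={a:.1f} r={r:.1f} ft={f@t:.1f} fr={f@u:.1f}')
sys.exit(abs(f@t)>lim)
E
python3 - <<'E'
import numpy as np
a=np.radians(-126.4+3*np.arange(121));X=np.round(4.5*np.sin(a),2);Y=np.round(4.5*np.cos(a),2)
print(' '.join(f'{x:.2f},{y:.2f}' for x,y in zip(np.diff(X),np.diff(Y))))
E
python3 chk.py
```

```text
-0.14,0.19 -0.12,0.20 -0.12,0.21 -0.10,0.21 -0.09,0.22 -0.08,0.22 -0.07,0.22 -0.06,0.23 -0.04,0.24 -0.03,0.23 -0.02,0.23 -0.01,0.24 0.00,0.23 0.02,0.24 0.03,0.23 0.04,0.23 0.06,0.23 0.06,0.23 0.08,0.22 0.09,0.22 0.10,0.21 0.11,0.21 0.12,0.20 0.13,0.20 0.14,0.19 0.15,0.18 0.17,0.17 0.17,0.16 0.17,0.16 0.19,0.14 0.19,0.14 0.20,0.12 0.21,0.12 0.21,0.10 0.22,0.09 0.22,0.08 0.22,0.07 0.23,0.06 0.24,0.04 0.23,0.03 0.23,0.02 0.24,0.01 0.23,0.00 0.24,-0.02 0.23,-0.03 0.23,-0.04 0.23,-0.06 0.23,-0.06 0.22,-0.08 0.22,-0.09 0.21,-0.10 0.21,-0.11 0.20,-0.12 0.20,-0.13 0.19,-0.14 0.18,-0.15 0.17,-0.17 0.16,-0.17 0.16,-0.17 0.14,-0.19 0.14,-0.19 0.12,-0.20 0.12,-0.21 0.10,-0.21 0.09,-0.22 0.08,-0.22 0.07,-0.22 0.06,-0.23 0.04,-0.24 0.03,-0.23 0.02,-0.23 0.01,-0.24 0.00,-0.23 -0.02,-0.24 -0.03,-0.23 -0.04,-0.23 -0.06,-0.23 -0.06,-0.23 -0.08,-0.22 -0.09,-0.22 -0.10,-0.21 -0.11,-0.21 -0.12,-0.20 -0.13,-0.20 -0.14,-0.19 -0.15,-0.18 -0.17,-0.17 -0.17,-0.16 -0.17,-0.16 -0.19,-0.14 -0.19,-0.14 -0.20,-0.12 -0.21,-0.12 -0.21,-0.10 -0.22,-0.09 -0.22,-0.08 -0.22,-0.07 -0.23,-0.06 -0.24,-0.04 -0.23,-0.03 -0.23,-0.02 -0.24,-0.01 -0.23,0.00 -0.24,0.02 -0.23,0.03 -0.23,0.04 -0.23,0.06 -0.23,0.06 -0.22,0.08 -0.22,0.09 -0.21,0.10 -0.21,0.11 -0.20,0.12 -0.20,0.13 -0.19,0.14 -0.18,0.15 -0.17,0.17 -0.16,0.17 -0.16,0.17 -0.14,0.19
5.80 a=-126.4 r=45.2 ft=1.1 fr=-1.1False
```

```bash
sed -i 's/sys.exit(abs(f@t)>lim)/sys.exit(int(abs(f@t)>lim))/' chk.py
python3 -m handwheel '{"series": [[[-0.14,0.19,0,0,0,0,0.2]]]}' >/dev/null && python3 chk.py &&
python3 -m handwheel '{"series": [[[-0.12,0.20,0,0,0,0,0.2]]]}' >/dev/null && python3 chk.py &&
python3 -m handwheel '{"series": [[[-0.12,0.21,0,0,0,0,0.2]]]}' >/dev/null && python3 chk.py &&
python3 -m handwheel '{"series": [[[-0.10,0.21,0,0,0,0,0.2]]]}' >/dev/null && python3 chk.py
```

```text
5.92 a=-124.6 r=45.4 ft=-4.4 fr=0.0
6.05 a=-121.7 r=45.3 ft=-3.0 fr=0.4
6.17 a=-118.7 r=45.2 ft=-4.3 fr=-1.4
6.30 a=-115.7 r=45.2 ft=-5.0 fr=-0.7
```

```bash
python3 -m handwheel '{"series": [[[-0.09,0.22,0,0,0,0,0.2]]]}' >/dev/null && python3 chk.py &&
python3 -m handwheel '{"series": [[[-0.08,0.22,0,0,0,0,0.2]]]}' >/dev/null && python3 chk.py &&
python3 -m handwheel '{"series": [[[-0.07,0.22,0,0,0,0,0.2]]]}' >/dev/null && python3 chk.py &&
python3 -m handwheel '{"series": [[[-0.06,0.23,0,0,0,0,0.2]]]}' >/dev/null && python3 chk.py &&
python3 -m handwheel '{"series": [[[-0.04,0.24,0,0,0,0,0.2]]]}' >/dev/null && python3 chk.py &&
python3 -m handwheel '{"series": [[[-0.03,0.23,0,0,0,0,0.2]]]}' >/dev/null && python3 chk.py &&
python3 -m handwheel '{"series": [[[-0.02,0.23,0,0,0,0,0.2]]]}' >/dev/null && python3 chk.py &&
python3 -m handwheel '{"series": [[[-0.01,0.24,0,0,0,0,0.2]]]}' >/dev/null && python3 chk.py &&
python3 -m handwheel '{"series": [[[0,0.23,0,0,0,0,0.2]]]}' >/dev/null && python3 chk.py &&
python3 -m handwheel '{"series": [[[0.02,0.24,0,0,0,0,0.2]]]}' >/dev/null && python3 chk.py &&
python3 -m handwheel '{"series": [[[0.03,0.23,0,0,0,0,0.2]]]}' >/dev/null && python3 chk.py &&
python3 -m handwheel '{"series": [[[0.04,0.23,0,0,0,0,0.2]]]}' >/dev/null && python3 chk.py &&
python3 -m handwheel '{"series": [[[0.06,0.23,0,0,0,0,0.2]]]}' >/dev/null && python3 chk.py &&
python3 -m handwheel '{"series": [[[0.06,0.23,0,0,0,0,0.2]]]}' >/dev/null && python3 chk.py &&
python3 -m handwheel '{"series": [[[0.08,0.22,0,0,0,0,0.2]]]}' >/dev/null && python3 chk.py &&
python3 -m handwheel '{"series": [[[0.09,0.22,0,0,0,0,0.2]]]}' >/dev/null && python3 chk.py &&
python3 -m handwheel '{"series": [[[0.10,0.21,0,0,0,0,0.2]]]}' >/dev/null && python3 chk.py &&
python3 -m handwheel '{"series": [[[0.11,0.21,0,0,0,0,0.2]]]}' >/dev/null && python3 chk.py
```

```text
6.42 a=-112.8 r=45.1 ft=-4.2 fr=-1.5
6.55 a=-109.8 r=45.0 ft=-2.8 fr=-1.1
6.67 a=-106.9 r=45.0 ft=-4.3 fr=-1.4
6.80 a=-103.9 r=44.9 ft=-3.6 fr=-0.6
6.92 a=-100.8 r=44.8 ft=-5.0 fr=-2.6
7.05 a=-97.9 r=44.8 ft=-5.2 fr=-1.1
7.17 a=-95.0 r=44.7 ft=-4.5 fr=-1.4
7.30 a=-92.0 r=44.6 ft=-5.5 fr=-2.4
7.42 a=-89.1 r=44.6 ft=-4.5 fr=-2.2
7.55 a=-86.0 r=44.5 ft=-3.9 fr=-2.9
7.67 a=-83.1 r=44.4 ft=-4.9 fr=-2.6
7.80 a=-80.1 r=44.4 ft=-3.5 fr=-3.2
7.92 a=-77.1 r=44.3 ft=-3.3 fr=-2.6
8.05 a=-74.1 r=44.3 ft=-4.7 fr=-3.1
8.18 a=-71.1 r=44.2 ft=-3.6 fr=-2.0
8.30 a=-68.1 r=44.2 ft=-3.9 fr=-2.9
8.43 a=-65.1 r=44.1 ft=-4.2 fr=-2.6
8.55 a=-62.0 r=44.1 ft=-4.2 fr=-2.9
```

```bash
python3 -m handwheel '{"series": [[[0.12,0.20,0,0,0,0,0.2]]]}' >/dev/null && python3 chk.py &&
python3 -m handwheel '{"series": [[[0.13,0.20,0,0,0,0,0.2]]]}' >/dev/null && python3 chk.py &&
python3 -m handwheel '{"series": [[[0.14,0.19,0,0,0,0,0.2]]]}' >/dev/null && python3 chk.py &&
python3 -m handwheel '{"series": [[[0.15,0.18,0,0,0,0,0.2]]]}' >/dev/null && python3 chk.py &&
python3 -m handwheel '{"series": [[[0.17,0.17,0,0,0,0,0.2]]]}' >/dev/null && python3 chk.py &&
python3 -m handwheel '{"series": [[[0.17,0.16,0,0,0,0,0.2]]]}' >/dev/null && python3 chk.py &&
python3 -m handwheel '{"series": [[[0.17,0.16,0,0,0,0,0.2]]]}' >/dev/null && python3 chk.py &&
python3 -m handwheel '{"series": [[[0.19,0.14,0,0,0,0,0.2]]]}' >/dev/null && python3 chk.py &&
python3 -m handwheel '{"series": [[[0.19,0.14,0,0,0,0,0.2]]]}' >/dev/null && python3 chk.py &&
python3 -m handwheel '{"series": [[[0.20,0.12,0,0,0,0,0.2]]]}' >/dev/null && python3 chk.py &&
python3 -m handwheel '{"series": [[[0.21,0.12,0,0,0,0,0.2]]]}' >/dev/null && python3 chk.py &&
python3 -m handwheel '{"series": [[[0.21,0.10,0,0,0,0,0.2]]]}' >/dev/null && python3 chk.py &&
python3 -m handwheel '{"series": [[[0.22,0.09,0,0,0,0,0.2]]]}' >/dev/null && python3 chk.py &&
python3 -m handwheel '{"series": [[[0.22,0.08,0,0,0,0,0.2]]]}' >/dev/null && python3 chk.py &&
python3 -m handwheel '{"series": [[[0.22,0.07,0,0,0,0,0.2]]]}' >/dev/null && python3 chk.py &&
python3 -m handwheel '{"series": [[[0.23,0.06,0,0,0,0,0.2]]]}' >/dev/null && python3 chk.py &&
python3 -m handwheel '{"series": [[[0.24,0.04,0,0,0,0,0.2]]]}' >/dev/null && python3 chk.py &&
python3 -m handwheel '{"series": [[[0.23,0.03,0,0,0,0,0.2]]]}' >/dev/null && python3 chk.py &&
python3 -m handwheel '{"series": [[[0.23,0.02,0,0,0,0,0.2]]]}' >/dev/null && python3 chk.py &&
python3 -m handwheel '{"series": [[[0.24,0.01,0,0,0,0,0.2]]]}' >/dev/null && python3 chk.py
```

```text
8.68 a=-59.1 r=44.1 ft=-4.4 fr=-3.7
8.80 a=-56.0 r=44.0 ft=-4.2 fr=-4.2
8.93 a=-53.0 r=44.0 ft=-4.7 fr=-3.6
9.05 a=-50.0 r=44.0 ft=-3.7 fr=-3.7
9.18 a=-46.9 r=43.9 ft=-3.5 fr=-3.5
9.30 a=-43.9 r=43.9 ft=-3.9 fr=-3.1
9.43 a=-41.0 r=43.9 ft=-4.8 fr=-3.5
9.55 a=-37.9 r=43.9 ft=-4.3 fr=-3.6
9.68 a=-34.9 r=43.9 ft=-4.3 fr=-4.5
9.80 a=-31.9 r=43.9 ft=-5.3 fr=-3.7
9.93 a=-28.9 r=43.9 ft=-3.6 fr=-4.4
10.05 a=-25.8 r=43.9 ft=-4.1 fr=-3.5
10.18 a=-22.8 r=43.8 ft=-4.4 fr=-4.1
10.30 a=-19.8 r=43.9 ft=-4.9 fr=-3.1
10.43 a=-16.9 r=43.9 ft=-4.4 fr=-3.8
10.55 a=-13.9 r=44.0 ft=-3.5 fr=-3.7
10.68 a=-10.7 r=43.9 ft=-3.5 fr=-2.6
10.80 a=-7.8 r=43.9 ft=-3.6 fr=-3.2
10.93 a=-4.8 r=44.0 ft=-4.4 fr=-3.5
11.05 a=-1.7 r=44.0 ft=-3.3 fr=-1.7
```

```bash
python3 -m handwheel '{"series": [[[0.23,0,0,0,0,0,0.2]]]}' >/dev/null && python3 chk.py &&
python3 -m handwheel '{"series": [[[0.24,-0.02,0,0,0,0,0.2]]]}' >/dev/null && python3 chk.py &&
python3 -m handwheel '{"series": [[[0.23,-0.03,0,0,0,0,0.2]]]}' >/dev/null && python3 chk.py &&
python3 -m handwheel '{"series": [[[0.23,-0.04,0,0,0,0,0.2]]]}' >/dev/null && python3 chk.py &&
python3 -m handwheel '{"series": [[[0.23,-0.06,0,0,0,0,0.2]]]}' >/dev/null && python3 chk.py &&
python3 -m handwheel '{"series": [[[0.23,-0.06,0,0,0,0,0.2]]]}' >/dev/null && python3 chk.py &&
python3 -m handwheel '{"series": [[[0.22,-0.08,0,0,0,0,0.2]]]}' >/dev/null && python3 chk.py &&
python3 -m handwheel '{"series": [[[0.22,-0.09,0,0,0,0,0.2]]]}' >/dev/null && python3 chk.py &&
python3 -m handwheel '{"series": [[[0.21,-0.10,0,0,0,0,0.2]]]}' >/dev/null && python3 chk.py &&
python3 -m handwheel '{"series": [[[0.21,-0.11,0,0,0,0,0.2]]]}' >/dev/null && python3 chk.py &&
python3 -m handwheel '{"series": [[[0.20,-0.12,0,0,0,0,0.2]]]}' >/dev/null && python3 chk.py &&
python3 -m handwheel '{"series": [[[0.20,-0.13,0,0,0,0,0.2]]]}' >/dev/null && python3 chk.py &&
python3 -m handwheel '{"series": [[[0.19,-0.14,0,0,0,0,0.2]]]}' >/dev/null && python3 chk.py &&
python3 -m handwheel '{"series": [[[0.18,-0.15,0,0,0,0,0.2]]]}' >/dev/null && python3 chk.py &&
python3 -m handwheel '{"series": [[[0.17,-0.17,0,0,0,0,0.2]]]}' >/dev/null && python3 chk.py &&
python3 -m handwheel '{"series": [[[0.16,-0.17,0,0,0,0,0.2]]]}' >/dev/null && python3 chk.py &&
python3 -m handwheel '{"series": [[[0.16,-0.17,0,0,0,0,0.2]]]}' >/dev/null && python3 chk.py &&
python3 -m handwheel '{"series": [[[0.14,-0.19,0,0,0,0,0.2]]]}' >/dev/null && python3 chk.py &&
python3 -m handwheel '{"series": [[[0.14,-0.19,0,0,0,0,0.2]]]}' >/dev/null && python3 chk.py &&
python3 -m handwheel '{"series": [[[0.12,-0.20,0,0,0,0,0.2]]]}' >/dev/null && python3 chk.py
```

```text
11.18 a=1.2 r=44.1 ft=-4.6 fr=-1.7
11.30 a=4.2 r=44.1 ft=-3.5 fr=-2.7
11.43 a=7.2 r=44.2 ft=-4.4 fr=-2.4
11.55 a=10.2 r=44.2 ft=-4.1 fr=-1.5
11.68 a=13.8 r=44.3 ft=-4.5 fr=-3.2
11.80 a=17.4 r=44.5 ft=-4.7 fr=-3.5
11.93 a=20.6 r=44.6 ft=-3.9 fr=-3.5
12.05 a=23.7 r=44.6 ft=-4.3 fr=-3.2
12.18 a=26.7 r=44.7 ft=-3.3 fr=-3.1
12.30 a=29.9 r=44.8 ft=-3.9 fr=-3.7
12.43 a=32.9 r=44.9 ft=-3.7 fr=-2.5
12.55 a=35.9 r=45.0 ft=-4.0 fr=-2.1
12.68 a=38.9 r=45.1 ft=-3.6 fr=-2.5
12.80 a=41.9 r=45.1 ft=-3.4 fr=-2.1
12.93 a=44.9 r=45.1 ft=-3.7 fr=-1.5
13.05 a=47.9 r=45.2 ft=-4.1 fr=-0.5
13.18 a=50.9 r=45.3 ft=-3.4 fr=-0.7
13.30 a=53.9 r=45.3 ft=-3.8 fr=-0.2
13.43 a=56.9 r=45.4 ft=-3.8 fr=0.4
13.55 a=59.8 r=45.4 ft=-3.6 fr=1.4
```

```bash
python3 -m handwheel '{"series": [[[0.12,-0.21,0,0,0,0,0.2]]]}' >/dev/null && python3 chk.py &&
python3 -m handwheel '{"series": [[[0.10,-0.21,0,0,0,0,0.2]]]}' >/dev/null && python3 chk.py &&
python3 -m handwheel '{"series": [[[0.09,-0.22,0,0,0,0,0.2]]]}' >/dev/null && python3 chk.py &&
python3 -m handwheel '{"series": [[[0.08,-0.22,0,0,0,0,0.2]]]}' >/dev/null && python3 chk.py &&
python3 -m handwheel '{"series": [[[0.07,-0.22,0,0,0,0,0.2]]]}' >/dev/null && python3 chk.py &&
python3 -m handwheel '{"series": [[[0.06,-0.23,0,0,0,0,0.2]]]}' >/dev/null && python3 chk.py &&
python3 -m handwheel '{"series": [[[0.04,-0.24,0,0,0,0,0.2]]]}' >/dev/null && python3 chk.py &&
python3 -m handwheel '{"series": [[[0.03,-0.23,0,0,0,0,0.2]]]}' >/dev/null && python3 chk.py &&
python3 -m handwheel '{"series": [[[0.02,-0.23,0,0,0,0,0.2]]]}' >/dev/null && python3 chk.py &&
python3 -m handwheel '{"series": [[[0.01,-0.24,0,0,0,0,0.2]]]}' >/dev/null && python3 chk.py &&
python3 -m handwheel '{"series": [[[0,-0.23,0,0,0,0,0.2]]]}' >/dev/null && python3 chk.py &&
python3 -m handwheel '{"series": [[[-0.02,-0.24,0,0,0,0,0.2]]]}' >/dev/null && python3 chk.py &&
python3 -m handwheel '{"series": [[[-0.03,-0.23,0,0,0,0,0.2]]]}' >/dev/null && python3 chk.py &&
python3 -m handwheel '{"series": [[[-0.04,-0.23,0,0,0,0,0.2]]]}' >/dev/null && python3 chk.py &&
python3 -m handwheel '{"series": [[[-0.06,-0.23,0,0,0,0,0.2]]]}' >/dev/null && python3 chk.py &&
python3 -m handwheel '{"series": [[[-0.06,-0.23,0,0,0,0,0.2]]]}' >/dev/null && python3 chk.py &&
python3 -m handwheel '{"series": [[[-0.08,-0.22,0,0,0,0,0.2]]]}' >/dev/null && python3 chk.py &&
python3 -m handwheel '{"series": [[[-0.09,-0.22,0,0,0,0,0.2]]]}' >/dev/null && python3 chk.py &&
python3 -m handwheel '{"series": [[[-0.10,-0.21,0,0,0,0,0.2]]]}' >/dev/null && python3 chk.py &&
python3 -m handwheel '{"series": [[[-0.11,-0.21,0,0,0,0,0.2]]]}' >/dev/null && python3 chk.py
```

```text
13.68 a=62.9 r=45.4 ft=-3.9 fr=2.4
13.80 a=65.9 r=45.5 ft=-4.4 fr=3.1
13.93 a=68.9 r=45.5 ft=-4.7 fr=3.9
14.05 a=71.8 r=45.6 ft=-4.5 fr=3.5
14.18 a=74.8 r=45.7 ft=-4.8 fr=2.9
14.30 a=77.8 r=45.8 ft=-4.7 fr=3.6
14.43 a=80.8 r=45.8 ft=-2.8 fr=2.4
14.55 a=83.8 r=45.9 ft=-4.3 fr=3.0
14.68 a=86.7 r=46.0 ft=-5.0 fr=4.0
14.80 a=89.7 r=46.1 ft=-5.0 fr=3.0
14.93 a=92.6 r=46.2 ft=-4.7 fr=2.7
15.05 a=95.7 r=46.2 ft=-4.6 fr=3.2
15.18 a=98.6 r=46.2 ft=-4.8 fr=4.3
15.30 a=101.5 r=46.3 ft=-3.9 fr=5.0
15.43 a=104.5 r=46.4 ft=-3.8 fr=4.9
15.55 a=107.5 r=46.5 ft=-4.2 fr=3.9
15.68 a=110.4 r=46.5 ft=-4.4 fr=5.7
15.80 a=113.4 r=46.6 ft=-5.2 fr=4.6
15.93 a=116.3 r=46.6 ft=-3.2 fr=4.9
16.05 a=119.3 r=46.7 ft=-3.9 fr=4.7
```

```bash
python3 -m handwheel '{"series": [[[-0.12,-0.20,0,0,0,0,0.2]]]}' >/dev/null && python3 chk.py &&
python3 -m handwheel '{"series": [[[-0.13,-0.20,0,0,0,0,0.2]]]}' >/dev/null && python3 chk.py &&
python3 -m handwheel '{"series": [[[-0.14,-0.19,0,0,0,0,0.2]]]}' >/dev/null && python3 chk.py &&
python3 -m handwheel '{"series": [[[-0.15,-0.18,0,0,0,0,0.2]]]}' >/dev/null && python3 chk.py &&
python3 -m handwheel '{"series": [[[-0.17,-0.17,0,0,0,0,0.2]]]}' >/dev/null && python3 chk.py &&
python3 -m handwheel '{"series": [[[-0.17,-0.16,0,0,0,0,0.2]]]}' >/dev/null && python3 chk.py &&
python3 -m handwheel '{"series": [[[-0.17,-0.16,0,0,0,0,0.2]]]}' >/dev/null && python3 chk.py &&
python3 -m handwheel '{"series": [[[-0.19,-0.14,0,0,0,0,0.2]]]}' >/dev/null && python3 chk.py &&
python3 -m handwheel '{"series": [[[-0.19,-0.14,0,0,0,0,0.2]]]}' >/dev/null && python3 chk.py &&
python3 -m handwheel '{"series": [[[-0.20,-0.12,0,0,0,0,0.2]]]}' >/dev/null && python3 chk.py &&
python3 -m handwheel '{"series": [[[-0.21,-0.12,0,0,0,0,0.2]]]}' >/dev/null && python3 chk.py &&
python3 -m handwheel '{"series": [[[-0.21,-0.10,0,0,0,0,0.2]]]}' >/dev/null && python3 chk.py &&
python3 -m handwheel '{"series": [[[-0.22,-0.09,0,0,0,0,0.2]]]}' >/dev/null && python3 chk.py &&
python3 -m handwheel '{"series": [[[-0.22,-0.08,0,0,0,0,0.2]]]}' >/dev/null && python3 chk.py &&
python3 -m handwheel '{"series": [[[-0.22,-0.07,0,0,0,0,0.2]]]}' >/dev/null && python3 chk.py &&
python3 -m handwheel '{"series": [[[-0.23,-0.06,0,0,0,0,0.2]]]}' >/dev/null && python3 chk.py &&
python3 -m handwheel '{"series": [[[-0.24,-0.04,0,0,0,0,0.2]]]}' >/dev/null && python3 chk.py &&
python3 -m handwheel '{"series": [[[-0.23,-0.03,0,0,0,0,0.2]]]}' >/dev/null && python3 chk.py &&
python3 -m handwheel '{"series": [[[-0.23,-0.02,0,0,0,0,0.2]]]}' >/dev/null && python3 chk.py
```

```text
16.18 a=122.2 r=46.7 ft=-4.6 fr=5.1
16.30 a=125.2 r=46.7 ft=-3.7 fr=5.8
16.43 a=128.2 r=46.8 ft=-4.4 fr=4.4
16.55 a=131.1 r=46.8 ft=-4.9 fr=5.3
16.68 a=134.1 r=46.8 ft=-4.2 fr=5.3
16.80 a=137.0 r=46.8 ft=-4.0 fr=5.0
16.93 a=139.4 r=46.7 ft=-9.8 fr=4.2
```

The force jumped to 9.8 N at about 139°, which looks like the stop. I'll hold to confirm.

```bash
python3 -m handwheel '{"series": [[[0,0,0,0,0,0,0.2],[0,0,0,0,0,0,0.2]]]}' >/dev/null; python3 chk.py 20
python3 -m handwheel '{"series": [[[-0.06,-0.05,0,0,0,0,0.2],[-0.06,-0.05,0,0,0,0,0.2]]]}' >/dev/null; python3 chk.py 20
```

```text
17.18 a=139.2 r=46.8 ft=-6.0 fr=4.3
17.43 a=139.5 r=46.7 ft=-9.2 fr=4.2
```

```bash
python3 - <<'E'
import numpy as np
for a0 in (140,20,-100):
    a=np.radians(a0-10*np.arange(1,13));b=np.radians(a0)
    print(','.join(f'[{x:.2f},{y:.2f},0,0,0,0,0.2]' for x,y in zip(4.5*(np.sin(a)-np.sin(b)),4.5*(np.cos(a)-np.cos(b)))))
E
python3 -m handwheel '{"series": [[[0.12,0.02,0,0,0,0,0.2],[0.12,0.02,0,0,0,0,0.2]]]}' >/dev/null; python3 chk.py 20
```

```text
[0.55,0.55,0,0,0,0,0.2],[1.00,1.20,0,0,0,0,0.2],[1.34,1.91,0,0,0,0,0.2],[1.54,2.67,0,0,0,0,0.2],[1.61,3.45,0,0,0,0,0.2],[1.54,4.23,0,0,0,0,0.2],[1.34,4.99,0,0,0,0,0.2],[1.00,5.70,0,0,0,0,0.2],[0.55,6.34,0,0,0,0,0.2],[-0.00,6.89,0,0,0,0,0.2],[-0.64,7.34,0,0,0,0,0.2],[-1.35,7.68,0,0,0,0,0.2]
[-0.76,0.20,0,0,0,0,0.2],[-1.54,0.27,0,0,0,0,0.2],[-2.32,0.20,0,0,0,0,0.2],[-3.08,0.00,0,0,0,0,0.2],[-3.79,-0.33,0,0,0,0,0.2],[-4.43,-0.78,0,0,0,0,0.2],[-4.99,-1.34,0,0,0,0,0.2],[-5.44,-1.98,0,0,0,0,0.2],[-5.77,-2.69,0,0,0,0,0.2],[-5.97,-3.45,0,0,0,0,0.2],[-6.04,-4.23,0,0,0,0,0.2],[-5.97,-5.01,0,0,0,0,0.2]
[0.20,-0.76,0,0,0,0,0.2],[0.53,-1.47,0,0,0,0,0.2],[0.98,-2.11,0,0,0,0,0.2],[1.54,-2.67,0,0,0,0,0.2],[2.18,-3.12,0,0,0,0,0.2],[2.89,-3.45,0,0,0,0,0.2],[3.65,-3.65,0,0,0,0,0.2],[4.43,-3.72,0,0,0,0,0.2],[5.21,-3.65,0,0,0,0,0.2],[5.97,-3.45,0,0,0,0,0.2],[6.68,-3.12,0,0,0,0,0.2],[7.32,-2.67,0,0,0,0,0.2]
17.68 a=139.1 r=46.9 ft=-5.7 fr=2.1
```

```bash
python3 -m handwheel '{"series": [[[0.55,0.55,0,0,0,0,0.2],[1.00,1.20,0,0,0,0,0.2],[1.34,1.91,0,0,0,0,0.2],[1.54,2.67,0,0,0,0,0.2],[1.61,3.45,0,0,0,0,0.2],[1.54,4.23,0,0,0,0,0.2],[1.34,4.99,0,0,0,0,0.2],[1.00,5.70,0,0,0,0,0.2],[0.55,6.34,0,0,0,0,0.2],[0,6.89,0,0,0,0,0.2],[-0.64,7.34,0,0,0,0,0.2],[-1.35,7.68,0,0,0,0,0.2]]]}' 40; python3 chk.py 20
```

```text
time: 19.18
tool_pos: [583.4, 71.9, 73.4]
tcp_rot: [-179.9, -0.1, 97.8]
ft_force: [-0.8, 4.4, 8.5]
finger_gap: 20.0
grip_force: 40.9
19.18 a=22.8 r=44.3 ft=4.2 fr=1.6
```

```bash
python3 -m handwheel '{"series": [[[-0.76,0.20,0,0,0,0,0.2],[-1.54,0.27,0,0,0,0,0.2],[-2.32,0.20,0,0,0,0,0.2],[-3.08,0,0,0,0,0,0.2],[-3.79,-0.33,0,0,0,0,0.2],[-4.43,-0.78,0,0,0,0,0.2],[-4.99,-1.34,0,0,0,0,0.2],[-5.44,-1.98,0,0,0,0,0.2],[-5.77,-2.69,0,0,0,0,0.2],[-5.97,-3.45,0,0,0,0,0.2],[-6.04,-4.23,0,0,0,0,0.2],[-5.97,-5.01,0,0,0,0,0.2]]]}' >/dev/null; python3 chk.py 10 &&
python3 -m handwheel '{"series": [[[0.20,-0.76,0,0,0,0,0.2],[0.53,-1.47,0,0,0,0,0.2],[0.98,-2.11,0,0,0,0,0.2],[1.54,-2.67,0,0,0,0,0.2],[2.18,-3.12,0,0,0,0,0.2],[2.89,-3.45,0,0,0,0,0.2],[3.65,-3.65,0,0,0,0,0.2],[4.43,-3.72,0,0,0,0,0.2],[5.21,-3.65,0,0,0,0,0.2],[5.97,-3.45,0,0,0,0,0.2],[6.68,-3.12,0,0,0,0,0.2],[7.32,-2.67,0,0,0,0,0.2]]]}'; python3 chk.py 10
```

```text
20.68 a=-101.6 r=44.8 ft=3.7 fr=-4.1
time: 22.18
tool_pos: [504.4, 73.2, 73.2]
tcp_rot: [-179.8, 0.0, 97.7]
ft_force: [-5.6, -2.4, 12.2]
finger_gap: 19.7
grip_force: 41.4
22.18 a=142.0 r=47.2 ft=4.9 fr=3.6
```

```bash
python3 -m handwheel '{"series": [[[0.55,0.55,0,0,0,0,0.2],[1.00,1.20,0,0,0,0,0.2],[1.34,1.91,0,0,0,0,0.2],[1.54,2.67,0,0,0,0,0.2],[1.61,3.45,0,0,0,0,0.2],[1.54,4.23,0,0,0,0,0.2],[1.34,4.99,0,0,0,0,0.2],[1.00,5.70,0,0,0,0,0.2],[0.55,6.34,0,0,0,0,0.2],[0,6.89,0,0,0,0,0.2],[-0.64,7.34,0,0,0,0,0.2],[-1.35,7.68,0,0,0,0,0.2]]]}' >/dev/null; python3 chk.py 10 &&
python3 -m handwheel '{"series": [[[-0.76,0.20,0,0,0,0,0.2],[-1.54,0.27,0,0,0,0,0.2],[-2.32,0.20,0,0,0,0,0.2],[-3.08,0,0,0,0,0,0.2],[-3.79,-0.33,0,0,0,0,0.2],[-4.43,-0.78,0,0,0,0,0.2],[-4.99,-1.34,0,0,0,0,0.2],[-5.44,-1.98,0,0,0,0,0.2],[-5.77,-2.69,0,0,0,0,0.2],[-5.97,-3.45,0,0,0,0,0.2],[-6.04,-4.23,0,0,0,0,0.2],[-5.97,-5.01,0,0,0,0,0.2]]]}' >/dev/null; python3 chk.py 10 &&
python3 -m handwheel '{"series": [[[0.20,-0.76,0,0,0,0,0.2],[0.53,-1.47,0,0,0,0,0.2],[0.98,-2.11,0,0,0,0,0.2],[1.54,-2.67,0,0,0,0,0.2],[2.18,-3.12,0,0,0,0,0.2],[2.89,-3.45,0,0,0,0,0.2],[3.65,-3.65,0,0,0,0,0.2],[4.43,-3.72,0,0,0,0,0.2],[5.21,-3.65,0,0,0,0,0.2],[5.97,-3.45,0,0,0,0,0.2],[6.68,-3.12,0,0,0,0,0.2],[7.32,-2.67,0,0,0,0,0.2]]]}'; python3 chk.py 10
```

```text
23.68 a=22.4 r=44.2 ft=4.6 fr=3.2
25.18 a=-101.5 r=44.7 ft=5.2 fr=-3.9
time: 26.68
tool_pos: [504.3, 73.1, 73.1]
tcp_rot: [-179.8, 0.1, 97.7]
ft_force: [-5.1, -2.4, 13.6]
finger_gap: 19.8
grip_force: 41.4
26.68 a=142.2 r=47.3 ft=4.6 fr=3.2
```

```bash
python3 -m handwheel '{"series": [[[0.55,0.55,0,0,0,0,0.2],[1.00,1.20,0,0,0,0,0.2],[1.34,1.91,0,0,0,0,0.2],[1.54,2.67,0,0,0,0,0.2],[1.61,3.45,0,0,0,0,0.2],[1.54,4.23,0,0,0,0,0.2],[1.34,4.99,0,0,0,0,0.2],[1.00,5.70,0,0,0,0,0.2],[0.55,6.34,0,0,0,0,0.2],[0,6.89,0,0,0,0,0.2],[-0.64,7.34,0,0,0,0,0.2],[-1.35,7.68,0,0,0,0,0.2]]]}' >/dev/null; python3 chk.py 10 &&
python3 -m handwheel '{"series": [[[-0.76,0.20,0,0,0,0,0.2],[-1.54,0.27,0,0,0,0,0.2],[-2.32,0.20,0,0,0,0,0.2],[-3.08,0,0,0,0,0,0.2],[-3.79,-0.33,0,0,0,0,0.2],[-4.43,-0.78,0,0,0,0,0.2],[-4.99,-1.34,0,0,0,0,0.2],[-5.44,-1.98,0,0,0,0,0.2],[-5.77,-2.69,0,0,0,0,0.2],[-5.97,-3.45,0,0,0,0,0.2],[-6.04,-4.23,0,0,0,0,0.2],[-5.97,-5.01,0,0,0,0,0.2]]]}' >/dev/null; python3 chk.py 10 &&
python3 -m handwheel '{"series": [[[0.20,-0.76,0,0,0,0,0.2],[0.53,-1.47,0,0,0,0,0.2],[0.98,-2.11,0,0,0,0,0.2],[1.54,-2.67,0,0,0,0,0.2],[2.18,-3.12,0,0,0,0,0.2],[2.89,-3.45,0,0,0,0,0.2],[3.65,-3.65,0,0,0,0,0.2],[4.43,-3.72,0,0,0,0,0.2],[5.21,-3.65,0,0,0,0,0.2],[5.97,-3.45,0,0,0,0,0.2],[6.68,-3.12,0,0,0,0,0.2],[7.32,-2.67,0,0,0,0,0.2]]]}'; python3 chk.py 10 &&
python3 -m handwheel '{"series": [[[0.15,0.13,0,0,0,0,0.2],[0.15,0.13,0,0,0,0,0.2],[0.15,0.13,0,0,0,0,0.2],[0.15,0.13,0,0,0,0,0.2]]]}' >/dev/null; python3 chk.py 20
```

```text
28.18 a=22.4 r=44.2 ft=5.2 fr=2.5
29.68 a=-101.6 r=44.7 ft=3.6 fr=-3.7
time: 31.18
tool_pos: [504.3, 73.1, 73.1]
tcp_rot: [-179.8, 0.1, 97.7]
ft_force: [-5.1, -2.5, 13.0]
finger_gap: 19.6
grip_force: 41.4
31.18 a=142.2 r=47.3 ft=4.7 fr=3.2
31.68 a=139.4 r=47.2 ft=2.8 fr=4.7
```

```bash
python3 -m handwheel '{"series": [[[0.15,0.13,0,0,0,0,0.4],[0,0,0,0,0,0,0.6],[0,0,0,0,0,0,0.9],[0,0,0,0,0,0,1],[0,0,-1,0,0,0,1],[0,0,-4,0,0,0,1],[0,0,-8,0,0,0,1],[0,0,-11,0,0,0,1],[0,0,-12,0,0,0,1],[0,0,-12,0,0,0,1]]]}'
python3 - <<'E'
import cv2,pickle;from h import *;from bench import status,eyes
np.set_printoptions(precision=1,suppress=True)
d=pickle.load(open("snap0.pkl","rb"));S,D=d["scene"],d["side"]
print("lid",tri([(S,(333,101)),(D,(209,160))]),tri([(S,(366,98)),(D,(196,164))]))
st=status.sense();C=np.array([543.9,50.4]);c,s=np.cos(np.radians(7.7)),np.sin(np.radians(7.7))
for q in ((70,-120),):
    w=C+[q[0]*c-q[1]*s,q[0]*s+q[1]*c];print(w,mv(st,(*w,84),97.7))
cv2.imwrite("pics/w4.png",eyes.snapshot("wrist")["img"][:,:,::-1])
E
```

```text
time: 32.92
tool_pos: [507.7, 75.3, 193.7]
tcp_rot: [179.9, 0.0, 97.7]
ft_force: [0.1, 0.3, 0.4]
finger_gap: 85.7
grip_force: 0.0
lid (array([ 843. , -231.4,  243.2]), [3.3, 3.3]) (array([ 924.6, -428.2,  195.1]), [2.5, 2.5])
[629.3 -59.1] (array([-15. ,  10.2,  11. ]), 0.001)
```

View pics/w4.png

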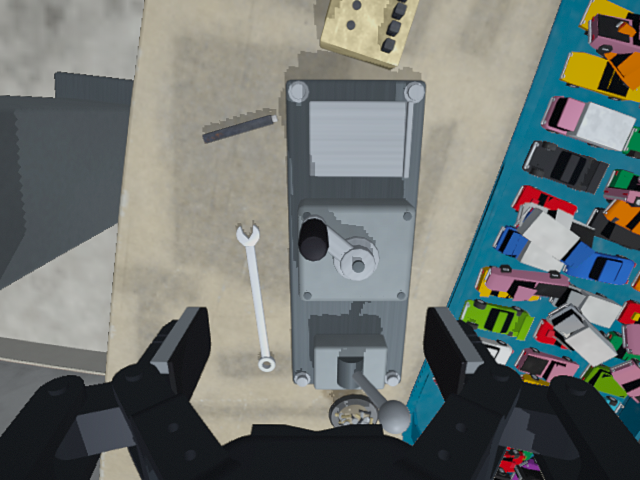

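The knob is released at (313,245) and stands alone. The lid is far away. Now to the far side of the clamp lever with the fingers shut.

```bash
python3 -m handwheel '{"series": [[[-2.5,4,0,0,0,0,0.4],[-6,8,0,0,0,0,0],[-10,10.2,0,0,0,0,0],[-15,10.2,0,0,0,0,0],[-15,10.2,3,0,0,0,0],[-15,10.2,6,0,0,0,0],[-15,10.2,9,0,0,0,0],[-15,10.2,11,0,0,0,0],[-15,10.2,11,0,0,0,0],[-15,10.2,11,0,0,0,0]]]}' 20
python3 - <<'E'
import cv2;from bench import eyes
cv2.imwrite("pics/w5.png",eyes.snapshot("wrist")["img"][:,:,::-1])
E
```

```text
time: 34.22
tool_pos: [629.2, -59.7, 84.2]
tcp_rot: [179.9, 0.0, 97.7]
ft_force: [-0.4, 0.6, 0.0]
finger_gap: 0.0
grip_force: 0.0
```

View pics/w5.png

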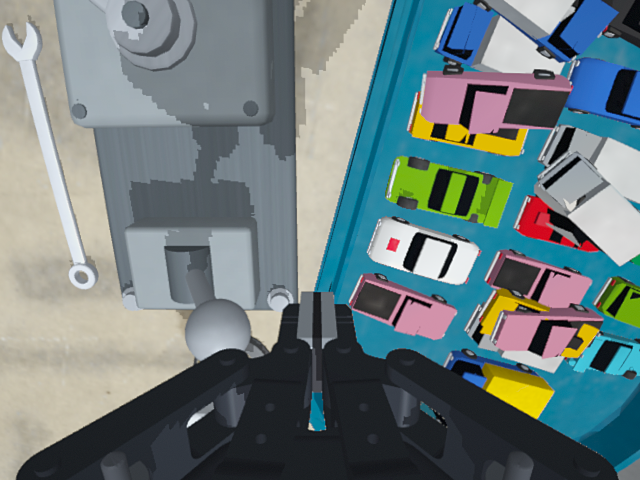

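Fingers are shut at (317,320), on the far side of the ball (217,330) and level with it. Pushing towards the robot.

```bash
python3 -m handwheel '{"series": [[[0,-0.5,0,0,0,0,0],[0,-1,0,0,0,0,0],[0,-1.5,0,0,0,0,0],[0,-2,0,0,0,0,0],[0,-2.5,0,0,0,0,0],[0,-3,0,0,0,0,0],[0,-3.5,0,0,0,0,0],[0,-4,0,0,0,0,0]]]}'
python3 -m handwheel '{"series": [[[0,-0.5,0,0,0,0,0],[0,-1,0,0,0,0,0],[0,-1.5,0,0,0,0,0],[0,-2,0,0,0,0,0],[0,-2.4,0,0,0,0,0],[0,-2.8,0,0,0,0,0],[0,-3.1,0,0,0,0,0],[0,-3.4,0,0,0,0,0],[0,-3.4,0,0,0,0,0]]]}'
```

```text
time: 35.28
tool_pos: [588.5, -65.1, 83.1]
tcp_rot: [-180.0, -0.0, 97.7]
ft_force: [1.1, -0.5, 0.3]
finger_gap: -0.2
grip_force: 0.6
time: 36.4
tool_pos: [555.0, -69.7, 83.3]
tcp_rot: [-180.0, -0.0, 97.7]
ft_force: [0.2, 0.1, -1.1]
finger_gap: 0.0
grip_force: 0.0
```

```bash
for k in 1; do
python3 -m handwheel '{"series": [[[0,-0.2,0,0,0,0,0],[0,-0.4,0,0,0,0,0],[0,-0.4,0,0,0,0,0]]]}' | grep -E "pos|ft_"
python3 -m handwheel '{"series": [[[0,-0.2,0,0,0,0,0],[0,-0.3,0,0,0,0,0],[0,-0.3,0,0,0,0,0]]]}'| grep -E "pos|ft_"
done
python3 - <<'E'
import cv2;from bench import eyes
cv2.imwrite("pics/w6.png",eyes.snapshot("wrist")["img"][:,:,::-1])
E
```

```text
tool_pos: [552.2, -70.0, 83.5]
ft_force: [6.5, 0.6, -3.5]
tool_pos: [551.7, -70.1, 83.8]
ft_force: [18.8, 2.6, -12.1]
```

View pics/w6.png

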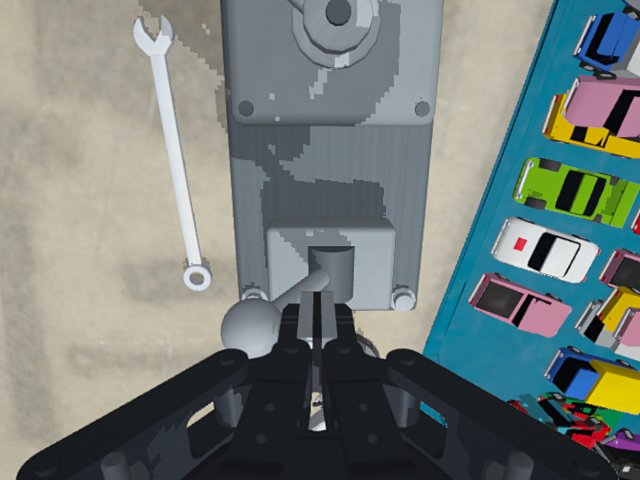

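The lever leans towards the robot with its ball at (250,328), and the force rise shows it is at its stop. Backing off and lifting.

```bash
python3 -m handwheel '{"series": [[[0,1,0,0,0,0,0],[0,2,0,0,0,0,0],[0,2,-3,0,0,0,0],[0,2,-8,0,0,0,0],[0,2,-13,0,0,0,0],[4,2,-18,0,0,0,0],[8,2,-20,0,0,0,0],[10,2,-20,0,0,0,0],[10,2,-20,0,0,0,0]]]}'
python3 - <<'E'
import cv2;from bench import eyes
from h import *
s=eyes.snapshot("wrist");cv2.imwrite("pics/w7.png",s["img"][:,:,::-1])
C=np.array([543.9,50.4]);c,n=np.cos(np.radians(7.7)),np.sin(np.radians(7.7))
for x,y,z in ((-34,-120,95),(-27.3,-120,98.5),(45*np.cos(np.radians(139.7)),45*np.sin(np.radians(139.7)),108.5)):
    print(proj(s,np.array([*(C+[x*c-y*n,x*n+y*c]),z])))
E
```

```text
time: 38.33
tool_pos: [554.2, 32.2, 282.0]
tcp_rot: [-179.9, -0.0, 97.9]
ft_force: [0.3, 0.3, -1.0]
finger_gap: 0.1
grip_force: 0.0
[273.27570418 306.94106212]
[279.71451893 308.71693287]
[265.0900172  154.89586475]
```

View pics/w7.png

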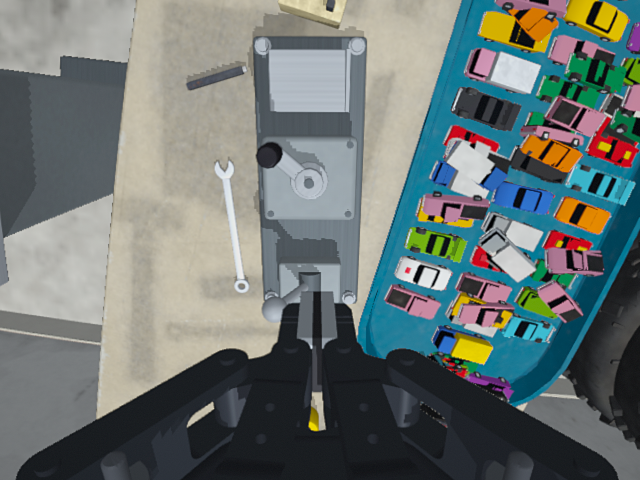

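The ball is at (273,308), which matches the fully-over prediction. The knob at (268,155) matches three turns from the stop, so I'm handing in.

```bash
python3 -c "
from bench import r
print(r.hand_in())"
```

```text
the job is handed in; nothing more can be done
None
```

I handed the job in at about 38 s: crank wound to its end stop (felt at about 10 N), then three turns clockwise and released; the clamp lever is fully over, and I touched no bystander; the hand-in returned no verdict.

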